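Ready the filtration rig: lock on the funnel, screw home the vacuum elbow

TASK

Get the vacuum filtration rig ready to run. Lock the loose filter funnel onto the free base of the manifold: lugs down through the slots, right down onto the seat, then twisted clockwise to its stop and let go. The brass hose elbow at the end of the manifold is only started in its thread: screw it in clockwise until it is stiff and its barb points straight at the pump's inlet, without running past and backing it off; knock nothing else out of its place.

Things in the scene. Friction and masses are not known exactly. Their poses are not given: they have to be found in the camera images.
- elbow (a joint): turn of the brass elbow in its port, rad; grows clockwise seen from above, as it is screwed in. Starts at 0.3 to 2.6. Taper thread: the torque to turn it on rises steadily, about 0.04 N m at 0.3, 0.2 at 2.6, 0.32 at 4.3, 0.41 at 5.6; it stays where it is left. It must end between about 4.3 and 5.7, where the barb points at the pump: under one turn from the start. Hard limit 6.5.
- elbow_bend (a point): brass 90 degree hose elbow in the riser at the manifold's right-hand (-y) end: where its upright thread axis crosses the centre line of its level arm. x points out along the arm (turns with it), z up. Arm 15 mm thick, to 54 mm from the axis; below it a 29 mm wide hexagon (16 to 28 mm under this point) on a 37 mm riser. At arm height nothing stands within 75 mm of the axis. Sinks 2.3 mm a turn.
- elbow_tip (a point): free end of the elbow's barb, on its centre line, 54 mm from the thread axis; same axes as elbow_bend
- pump_inlet (a point): outer end of the 15 mm thick brass hose barb on the vacuum pump (grey motor, aluminium head), fixed on the bench to the right; the barb sticks out towards +y and its end is the pump's nearest part. The pump is 180 mm high.
- funnel_mid (a point): loose stainless filter funnel, an open cup upright on the bench, 75 mm high; this point on its axis at half height (37.5 mm above its underside), z up. Outside diameter 55 mm (rim 58); foot 60 mm across, 12 mm high, with two opposite lugs along the x axis, each 12 mm wide, 5 mm high, reaching 38 mm from the axis. About 0.26 kg, varies.
- base_seat (a point): centre of the free base's seat, where the funnel's underside comes to rest, z up, 109 mm above the bench. Around it a bayonet collar 64 mm inside, 88 mm outside, 12.5 mm above the seat. Two opposite open slots, 36 degrees wide, centred 0.873 rad anticlockwise (from above) of the x axis; from them the lugs turn clockwise under tabs (2 mm play) to the stop, then lying along x.
- manifold: steel manifold, fixed: 40 mm tube along its y axis, y = -240 to 205 mm, axis 55 mm up; origin on the bench. Bases on top at y = 145, 25 and -95 mm (one free, changing; the other two with funnels locked on, tops up to 80 mm above their seats); elbow at y = -215. Stopcock handles, 42 mm wide, centred 12 mm to +y of each base, reach 64 mm out to -x at 45 to 65 mm height.
- beaker: plain stainless beaker with a lip, no lugs, a bystander: 60 mm across (lip 65 mm), 80 mm high; origin under its centre. Leave it alone.
- petri: stack of five Petri dishes, a bystander: 60 mm across, 78 mm high; origin under its centre. Leave it alone.
- reagent: small amber reagent bottle, a bystander: 56 mm across, 105 mm high; origin under its centre. Leave it alone.
- wash: white wash bottle behind the manifold, a bystander: 60 mm across, 130 mm high; origin under its centre. Leave it alone.
- filters: carton of filter discs behind the manifold, a bystander: 75 mm square, 40 mm high; origin under its centre. Leave it alone.
- forceps_jar: glass jar of forceps behind the manifold, a bystander: 60 mm across, 75 mm high, the forceps up to 130 mm; origin under its centre. Leave it alone.
- timer: small white bench timer left of the manifold, a bystander: 62 mm square, 18 mm high; origin under its centre. Leave it alone.
Not all that is in view belongs to the job. Leave any blue, green or red look-alike of the part that bears funnel_mid alone.

How it is judged:
By the outcome, as a careful person would: the job done as asked, in the order asked, and still so for the second after the job is handed in, with the robot touching nothing.
It also fails if it takes over 70 s, if anything falls off the work surface, if the arm or the gripper's body presses on something with over 40 N, if the wrist force passes 120 N, or if a joint passes its speed limit or range.

ROBOT

A 6-joint arm with a two-finger parallel gripper is mounted at the origin on the work surface. World frame = base frame: x ahead of the robot, y to its left, z up, the work surface at z = 0. Lengths are in mm, angles in rad, forces in N, time in s.
With the tool pointing down it reaches from about 300 to 850 mm from the base axis. Payload 4.2 kg.
Tool frame: the origin (TCP) lies midway between the tips of the shut fingers; the grasp point (between the pads) lies manip.pinch_z behind it (manip.pinch_z is the distance from the TCP to the grasp point, in mm); z points along the fingers, y is the line along which they close (so a half turn about z gives the same grasp; the last joint's range is limited). The gripper opens to 91 mm and grips with 3 to 60 N. Pads are 32 mm wide; open, the fingers measure 118 mm over their backs; the gripper's body (76 mm by 178 mm) begins 60 mm behind the grasp point.
Start: joints at [-1.152, 0.32, 1.565, -0, 1.257, -0.02], TCP at [244.296, -520.541, 213.976] pointing down, gripper open.
Joint ranges: [-3.11, 3.11], [-0.84, 2.01], [0.21, 2.61], [-1.34, 4.49], [0.05, 2.63], [-2.56, 2.56]. Speed limits (rad/s): [2.57, 2.57, 3.14, 3.14, 3.14, 3.14].

INTERFACE

Orientations are given as a unit quaternion [x, y, z, w].
In Python, from station import telemetry, viewer, sign_off, manip gives the robot as it stands.
- The arm moves only by the shell command python3 -m handwheel 'ROWS' [FORCE]. ROWS is JSON, a list of rows, each an object with "grip": the opening, from 0 (shut) to 1 (fully open); "linear": the shift along the world's x, y, z scaled (see below), a list of three; "roll": the turn about the world's z scaled (see below). A call has 1 to 12 rows; each row is the pose to reach, as a shift and turn from the pose commanded when the call began; what a row does not reach only later rows make up. The controller multiplies each number of a shift by 0.75 m and each number of a turn by 90 degrees. A row lasts 1/12 s, in which the tool goes at most 41.7 mm and 7.16 degrees, less where a joint would pass 70% of its speed; a pose out of reach is approached as far as the arm can. A call with a number of a shift or a turn outside -1 to 1 is refused whole. A call with a gripper value outside its range is refused whole. The fingers move at their own pace and stop on an object; FORCE is the grip in N (left out, the last holds). Time passes only in rows, so rows that repeat a pose let the fingers close. It gives the time, the measured TCP pose, the force, the opening and the grip force at its end, in the units of the state.
- telemetry.sense(): the state, without advancing time (a new reading comes with each control period).
- viewer.capture(name): name is "scene" or "top" or "wrist"; returns the picture (480x640x3 uint8, red, green, blue); there is no depth.
- viewer.camera_model(name): a dict with "fx", "fy", "cx", "cy" (pixels), "extrinsics" (4x4, takes a point from world to camera coordinates). Camera axes: x right, y down, z forward; pixel columns grow to the right and rows downward; lengths in mm; the calibration is good to about 2 mm. The wrist camera is an equidistant fisheye: a pixel r from the principal point sees the ray r / f radians off the axis. A picture is of the moment at which its call begins: read the wrist's pose just before it. camera_model takes no time and is no camera call; for the wrist camera it gives the pose at the moment of the call.
- sign_off(): hands the job in; it is judged then, once.
The state is a dict: "time_s": time; "q": joint angles; "qd": joint speeds; "tau": joint torques, N m; "ee_pos": TCP position; "tool_rot": TCP orientation; "wrist_force": force on the tool from outside, world axes, zero at the start; "torque": the same for the moment, N m; "width": opening from 0.0 (shut) to 1.0 (fully open); "grasp_force": force on a finger pad.
Only numpy, scipy, OpenCV 4.12 (cv2) and the standard library are available. Lean on these libraries where they do the work, as an engineer would, in place of code of your own. Each camera call takes 0.05 s, during which the arm holds its last target. There are 200 camera calls.

## Working session

There is one attempt and no reset: what is moved stays moved. The work goes in short steps, Python scripts to look and compute and a shell command to move; the robot and the scene stay as the last step left them, time stands still between calls to the robot, and variables do not carry over. Pictures are saved under pics/ and viewed, at most 10 in all, crops included, and the job is handed in when it is done.

```bash
mkdir -p pics; ls; python3 - <<'E'
from station import telemetry, viewer, manip
import cv2
print(telemetry.sense()); print(manip.pinch_z)
for n in("scene","top"):
    cv2.imwrite(f"pics/{n}0.png",viewer.capture(n)[:,:,::-1])
    m=viewer.camera_model(n);print(n,{k:(v if k!="extrinsics" else __import__('numpy').round(v,3).tolist()) for k,v in m.items()})
E
```

```text
pics
{'time_s': 0.0, 'q': array([-1.15201128e+00,  3.20301572e-01,  1.56565238e+00,  2.74223165e-05,
        1.25738231e+00, -2.00123923e-02]), 'qd': array([-6.59747090e-04, -3.26145904e-04, -2.02410280e-03, -9.38889324e-05,
        1.02387032e-03,  5.27878693e-06]), 'tau': array([ 3.43945776e-04, -4.12458909e+01, -2.31972939e+01,  7.25466921e-02,
        4.58172010e-02, -1.67123826e-04]), 'ee_pos': array([ 244.09247417, -520.07803082,  213.12506408]), 'tool_rot': array([ 9.76029042e-01,  2.17638576e-01, -1.59895626e-04, -8.57117251e-04]), 'wrist_force': array([-0.64274609,  0.34401116,  0.1705561 ]), 'torque': array([ 0.01261594, -0.01251194,  0.03153673]), 'grasp_force': 0.0, 'width': 0.997491645029358}
18.8
scene {'fx': 490.0561803936156, 'fy': 490.0561803936156, 'cx': 325.84555202993533, 'cy': 239.61934033870176, 'extrinsics': [[0.869, 0.496, 0.002, -448.291], [0.32, -0.559, -0.765, -81.298], [-0.378, 0.665, -0.644, 1738.632], [0.0, 0.0, 0.0, 1.0]]}
top {'fx': 584.0131000603628, 'fy': 584.0131000603628, 'cx': 314.976718607747, 'cy': 236.2409708999425, 'extrinsics': [[-0.004, -1.0, -0.007, 18.479], [-0.975, 0.006, -0.222, 529.13], [0.222, 0.006, -0.975, 1508.429], [0.0, 0.0, 0.0, 1.0]]}
```

View pics/top0.png

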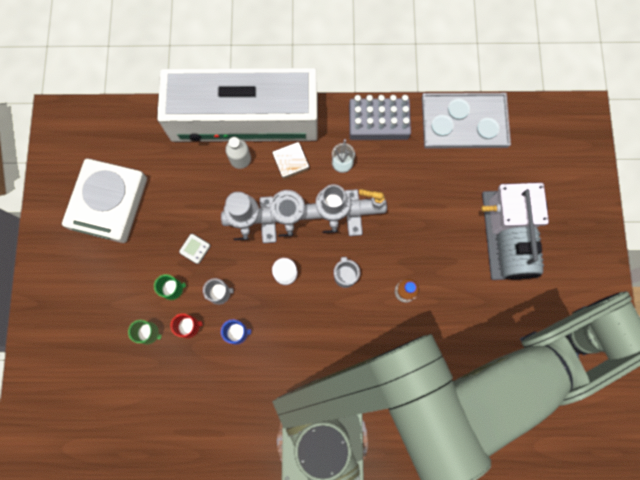

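View pics/scene0.png

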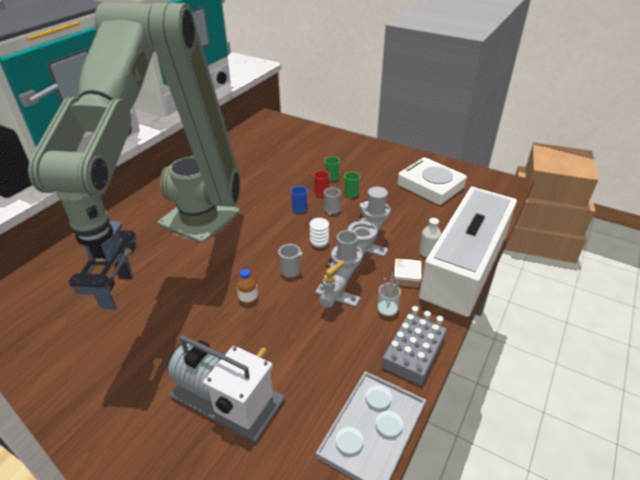

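The top view shows the manifold from (230,215) to (385,200), with the elbow near (378,198) and its barb pointing left to (362,194). The pump inlet is at (484,209). Steel cups stand at (216,291) and (347,271). I need enlarged crops to tell the funnel from the beaker.

```bash
python3 - <<'E'
import cv2,numpy as np
t=cv2.imread("pics/top0.png");s=cv2.imread("pics/scene0.png")
a=cv2.resize(t[180:230,215:395],(800,222),interpolation=3)
f=lambda im,x,y,w,h:cv2.resize(im[y:y+h,x:x+w],(265,265),interpolation=3)
b=np.hstack([f(t,190,265,50,50),f(t,322,246,50,50),f(t,470,190,40,40)]);b=cv2.resize(b,(800,265))
c=np.hstack([cv2.resize(s[170:230,310:430],(400,110*2//2)),cv2.resize(s[235:295,265:385],(400,110))])
cv2.imwrite("pics/c1.png",np.vstack([a,b,c]))
E
```

```text
(no output)
```

View pics/c1.png

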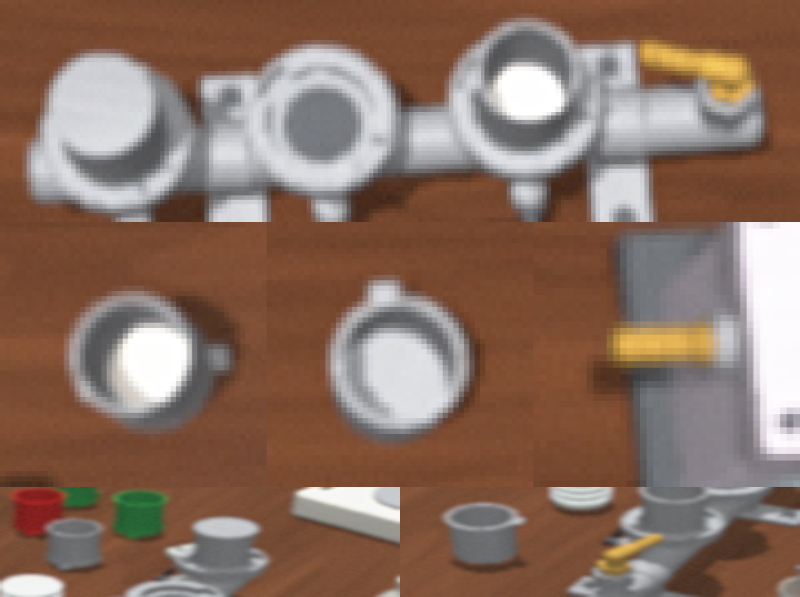

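The lower-left crop shows a steel cup with a low lug at top px (231.6,290.3), so the cup at (216,291) is the funnel. The cup at (347,271) has a spout at its rim and is the beaker. The free base is the middle one, seat at about (287.5,207.5). The elbow bend is at about (381,195), its tip at (360,191), and the pump inlet at (484,208).

```bash
cat > h.py <<'E'
import numpy as np,cv2
from station import telemetry, viewer, manip
from scipy.spatial.transform import Rotation as R
def ray(m,uv,fish=False):
    d=np.array([(uv[0]-m["cx"])/m["fx"],(uv[1]-m["cy"])/m["fy"],1.])
    if fish:
        r=np.hypot(d[0],d[1]);s=np.sin(r)/max(r,1e-9);d=np.array([d[0]*s,d[1]*s,np.cos(r)])
    E=np.array(m["extrinsics"]);Rm=E[:3,:3];return -Rm.T@E[:3,3],Rm.T@d/np.linalg.norm(d)
def atz(m,uv,z,fish=False):
    o,d=ray(m,uv,fish);return o+d*(z-o[2])/d[2]
def proj(m,p,fish=False):
    E=np.array(m["extrinsics"]);c=E[:3,:3]@np.array(p)+E[:3,3]
    if fish:
        r=np.hypot(c[0],c[1]);t=np.arctan2(r,c[2]);k=t/max(r,1e-9)
        return np.array([m["cx"]+m["fx"]*c[0]*k,m["cy"]+m["fy"]*c[1]*k])
    return np.array([m["cx"]+m["fx"]*c[0]/c[2],m["cy"]+m["fy"]*c[1]/c[2]])
def tri(rs):
    A=0;b=0
    for o,d in rs:
        P=np.eye(3)-np.outer(d,d);A=A+P;b=b+P@o
    x=np.linalg.solve(A,b);return x,[np.linalg.norm((np.eye(3)-np.outer(d,d))@(x-o)) for o,d in rs]
def yaw():
    r=R.from_quat(telemetry.sense()["tool_rot"]).as_matrix();return np.arctan2(r[1,0],r[0,0]),r
E
python3 - <<'E'
from h import *
T=viewer.camera_model("top");S=viewer.camera_model("scene")
for n,a,b in[("bend",(381,195.3),(328,277.6)),("tip",(360,191),(343,263))]:print(n,tri([ray(T,a),ray(S,b)]))
print("seat",atz(T,(287.5,207.5),109))
print("inlet at z",atz(T,(484.5,209),100),tri([ray(T,(484.5,209)),ray(S,(264,351))]))
# funnel rim centre (outer rim) 
k=800/795*5.3
print("rim",atz(T,(190+133/k,265+(355-222)/k),75),"lug",atz(T,(190+232/k,265+(358-222)/k),5))
print("baseL",atz(T,(215+.225*103,180+.225*105),189),"rimR",atz(T,(215+.225*525,180+.225*75),184))
print("beaker",atz(T,(347,270),80),"petri",atz(T,(285,271),78),"reag",atz(T,(411,287),105))
E
```

```text
bend (array([ 616.72235619, -158.32484085,  135.70758742]), [np.float64(3.495530447805472), np.float64(3.4955304478054927)])
tip (array([ 627.81741345, -101.37543699,  147.30465158]), [np.float64(0.1953534347510746), np.float64(0.19535343475103648)])
seat [595.85244693  87.27734774 109.        ]
inlet at z [ 590.93655768 -431.7121982   100.        ] (array([ 589.80755565, -428.28984628,  108.21810268]), [np.float64(1.5125962503952513), np.float64(1.5125962503952286)])
rim [383.74913886 276.97849156  75.        ] lug [391.292589   238.78925541   5.        ]
baseL [584.24595687 205.88725837 189.        ] rimR [601.70330309 -30.93835161 184.        ]
beaker [433.57224534 -67.69831479  80.        ] petri [432.16885391  94.48375764  78.        ] reag [ 384.57822016 -228.9609722   105.        ]
```

```bash
python3 -m handwheel '[{"grip":0.82,"linear":[0.275,0.56,0.09],"roll":0.62},{"grip":0.82,"linear":[0.275,0.56,0.09],"roll":0.62},{"grip":0.82,"linear":[0.275,0.56,0.09],"roll":0.62},{"grip":0.82,"linear":[0.275,0.56,0.09],"roll":0.62},{"grip":0.82,"linear":[0.275,0.56,0.09],"roll":0.62},{"grip":0.82,"linear":[0.275,0.56,0.09],"roll":0.62},{"grip":0.82,"linear":[0.275,0.56,0.09],"roll":0.62},{"grip":0.82,"linear":[0.275,0.56,0.09],"roll":0.62},{"grip":0.82,"linear":[0.275,0.56,0.09],"roll":0.62},{"grip":0.82,"linear":[0.275,0.56,0.09],"roll":0.62},{"grip":0.82,"linear":[0.275,0.56,0.09],"roll":0.62},{"grip":0.82,"linear":[0.275,0.56,0.09],"roll":0.62}]' 30
```

```text
time_s: 1.1
ee_pos: [452.3, -96.3, 282.0]
tool_rot: [0.759, 0.651, 0.001, -0.0]
wrist_force: [0.5, -1.0, 0.6]
width: 0.821
grasp_force: 0.0
```

```bash
python3 - <<'E'
from h import *
s=telemetry.sense();print(s["time_s"],s["ee_pos"],np.degrees(yaw()[0]),s["q"])
m=viewer.camera_model("wrist");print({k:(v if k!="extrinsics" else np.round(v,3).tolist()) for k,v in m.items()})
E
```

```text
1.1 [452.26170985 -96.31234091 282.04505096] 81.16795116070863 [-0.23648027  0.10009061  1.68035365  0.00251388  1.35972145 -0.08285498]
{'fx': 371.64829954431775, 'fy': 371.64829954431775, 'cx': 316.9451425114803, 'cy': 239.6482914525965, 'extrinsics': [[0.988, -0.156, 0.001, -462.265], [-0.151, -0.959, 0.241, -66.733], [-0.036, -0.238, -0.971, 450.215], [0.0, 0.0, 0.0, 1.0]]}
```

```bash
python3 -m handwheel '[{"grip":0.82,"linear":[-0.089,0.503,-0.07],"roll":0},{"grip":0.82,"linear":[-0.089,0.503,-0.07],"roll":0},{"grip":0.82,"linear":[-0.089,0.503,-0.07],"roll":0},{"grip":0.82,"linear":[-0.089,0.503,-0.07],"roll":0},{"grip":0.82,"linear":[-0.089,0.503,-0.07],"roll":0},{"grip":0.82,"linear":[-0.089,0.503,-0.07],"roll":0},{"grip":0.82,"linear":[-0.089,0.503,-0.07],"roll":0},{"grip":0.82,"linear":[-0.089,0.503,-0.07],"roll":0},{"grip":0.82,"linear":[-0.089,0.503,-0.07],"roll":0},{"grip":0.82,"linear":[-0.089,0.503,-0.07],"roll":0},{"grip":0.82,"linear":[-0.089,0.503,-0.07],"roll":0},{"grip":0.82,"linear":[-0.089,0.503,-0.07],"roll":0}]' 30
python3 - <<'E'
from h import *
s=telemetry.sense();print(s["ee_pos"],np.degrees(yaw()[0]),s["q"])
m=viewer.camera_model("wrist");im=viewer.capture("wrist")[:,:,::-1].copy()
np.save("m1.npy",m,allow_pickle=True);cv2.imwrite("pics/w1.png",im)
E
```

```text
time_s: 2.1
ee_pos: [383.5, 276.3, 228.5]
tool_rot: [0.76, 0.65, -0.001, 0.0]
wrist_force: [0.2, -0.4, -0.4]
width: 0.82
grasp_force: 0.0
[383.51049877 276.34889875 228.52614139] 81.03260764729292 [ 6.00771324e-01  1.48860804e-01  1.75815922e+00 -1.04159503e-03
  1.23616907e+00  7.57625148e-01]
```

View pics/w1.png

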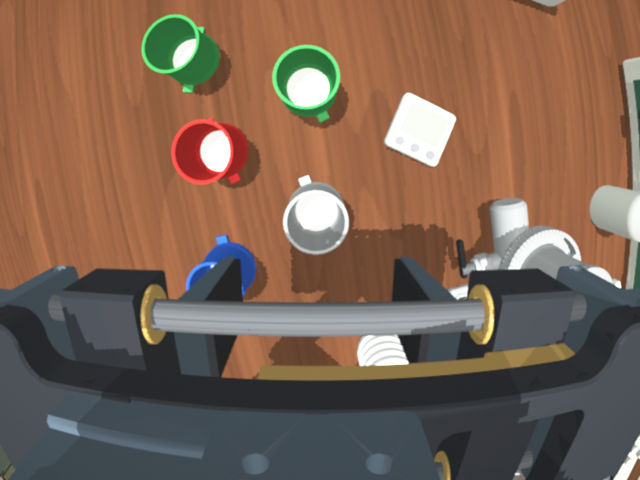

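The funnel is directly ahead, rim centred at about (316.5,221), and its far lug ends at about (305,178). The coloured look-alikes are up and to the left.

```bash
python3 - <<'E'
from h import *
m=np.load("m1.npy",allow_pickle=True).item()
def ring(c,r,z):return np.array([proj(m,[c[0]+r*np.cos(a),c[1]+r*np.sin(a),z],True) for a in np.linspace(0,6.28,60)])
im=cv2.imread("pics/w1.png")
for c in [(384,277)]:
    print(ring(c,29,75).min(0),ring(c,29,75).max(0), "foot top",proj(m,[384,277,75],True))
c=atz(m,(316.5,218),75,True);print("rimc",c)
l=atz(m,(305,181),3,True);d=l-c;print("lug",l,np.degrees(np.arctan2(d[1],d[0])),np.hypot(*d[:2]))
v=im[165:260,265:370].copy();v=cv2.resize(v,None,fx=6,fy=6,interpolation=3)
for cc,col in[((384,277),(0,0,255)),(c,(0,255,0))]:
    P=(ring(cc,29,75)-[265,165]+.5)*6;cv2.polylines(v,[P.astype(int)],True,col,1)
    P=(ring(cc,30,12)-[265,165]+.5)*6;cv2.polylines(v,[P.astype(int)],True,col,1)
cv2.imwrite("pics/w1c.png",v)
E
```

```text
[284.94643674 192.60432609] [349.73266683 255.99513598] foot top [317.34502696 224.86503603]
rimc [384.241862   283.28275666  75.        ]
lug [376.16564955 311.46789385   3.        ] 105.9892069709287 29.319399139360634
```

View pics/w1c.png

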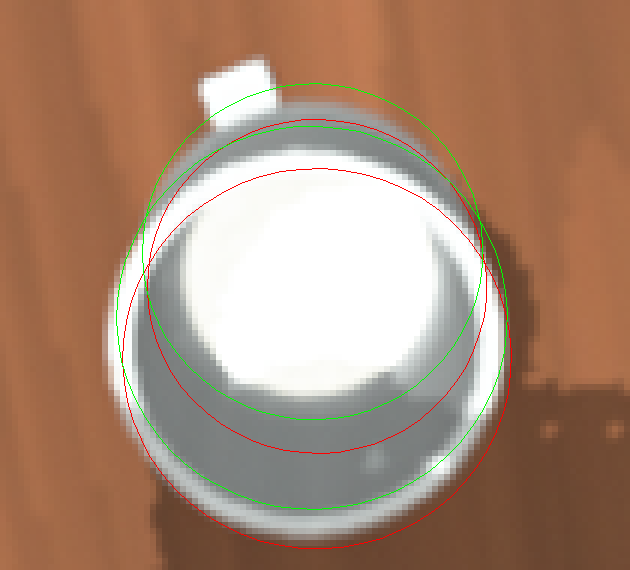

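```bash
python3 - <<'E'
from h import *
m=np.load("m1.npy",allow_pickle=True).item()
P=lambda x,y:(265+x/6-.5,165+y/6-.5)
c=np.array([383,279.4])
for a,z in[((233,72),5),((198,82),5),((267,58),5),((282,100),5)]:
    l=atz(m,P(*a),z,True)[:2]-c;print(np.degrees(np.arctan2(l[1],l[0])),np.hypot(*l))
print(telemetry.sense()["ee_pos"])
for a in(95,98,101,104):
  e=np.array([np.cos(np.radians(a)),np.sin(np.radians(a))]);n=np.array([-e[1],e[0]])
  print(a,[((proj(m,[*(c+e*38+n*k),5],True)-[264.5,164.5])*6).round() for k in(6,0,-6)])
E
```

```text
101.68087925251459 38.06083841074126
111.13063150483087 39.15512627150757
92.02365110800912 38.788817445108236
89.90815767233121 30.95174762847142
[383.82843418 275.66840521 228.83123552]
95 [array([224.,  73.]), array([257.,  65.]), array([290.,  57.])]
98 [array([214.,  78.]), array([246.,  68.]), array([279.,  58.])]
101 [array([204.,  83.]), array([236.,  71.]), array([267.,  60.])]
104 [array([194.,  89.]), array([225.,  76.]), array([256.,  62.])]
```

Lug reads 101.5° at 38 mm radius, which matches the spec. Descending to grasp.

```bash
python3 -m handwheel '[{"grip":0.82,"linear":[-0.001,0.0035,-0.05],"roll":0},{"grip":0.82,"linear":[-0.001,0.0035,-0.1],"roll":0},{"grip":0.82,"linear":[-0.001,0.0035,-0.15],"roll":0},{"grip":0.82,"linear":[-0.001,0.0035,-0.2],"roll":0},{"grip":0.82,"linear":[-0.001,0.0035,-0.24],"roll":0},{"grip":0.82,"linear":[-0.001,0.0035,-0.27],"roll":0},{"grip":0.82,"linear":[-0.001,0.0035,-0.27],"roll":0},{"grip":0.82,"linear":[-0.001,0.0035,-0.27],"roll":0},{"grip":0.5,"linear":[-0.001,0.0035,-0.27],"roll":0},{"grip":0.5,"linear":[-0.001,0.0035,-0.27],"roll":0},{"grip":0.5,"linear":[-0.001,0.0035,-0.27],"roll":0},{"grip":0.5,"linear":[-0.001,0.0035,-0.27],"roll":0}]' 25
```

```text
time_s: 3.15
ee_pos: [383.6, 279.7, 28.0]
tool_rot: [0.761, 0.649, 0.001, 0.0]
wrist_force: [-1.3, -1.2, 7.4]
width: 0.599
grasp_force: 25.0
```

```bash
python3 -m handwheel '[{"grip":0.5,"linear":[0,0,0.04],"roll":0},{"grip":0.5,"linear":[0,0,0.09],"roll":0},{"grip":0.5,"linear":[0,0,0.14],"roll":0},{"grip":0.5,"linear":[0,0,0.19],"roll":0},{"grip":0.5,"linear":[0.02,-0.04,0.24],"roll":-0.06},{"grip":0.5,"linear":[0.05,-0.08,0.28],"roll":-0.13},{"grip":0.5,"linear":[0.075,-0.12,0.3],"roll":-0.2},{"grip":0.5,"linear":[0.1,-0.17,0.3],"roll":-0.27},{"grip":0.5,"linear":[0.125,-0.22,0.3],"roll":-0.34},{"grip":0.5,"linear":[0.155,-0.27,0.3],"roll":-0.41},{"grip":0.5,"linear":[0.175,-0.31,0.3],"roll":-0.48},{"grip":0.5,"linear":[0.184,-0.323,0.3],"roll":-0.525}]' 40
python3 -m handwheel '[{"grip":0.5,"linear":[0,0,0],"roll":0},{"grip":0.5,"linear":[0,0,0],"roll":0},{"grip":0.5,"linear":[0,0,0],"roll":0},{"grip":0.5,"linear":[0,0,0],"roll":0}]'
python3 - <<'E'
from h import *
s=telemetry.sense();print(s["ee_pos"],np.degrees(yaw()[0]),s["q"])
m=viewer.camera_model("wrist");im=viewer.capture("wrist")[:,:,::-1].copy()
np.save("m2.npy",m,allow_pickle=True);cv2.imwrite("pics/w2.png",im)
E
```

```text
time_s: 4.15
ee_pos: [522.6, 32.4, 251.5]
tool_rot: [0.958, 0.286, 0.0, 0.002]
wrist_force: [-0.3, 0.4, -2.6]
width: 0.599
grasp_force: 40.0
time_s: 4.48
ee_pos: [520.3, 38.2, 251.5]
tool_rot: [0.957, 0.291, -0.0, -0.0]
wrist_force: [0.0, -0.8, -2.9]
width: 0.595
grasp_force: 40.0
[520.25486356  38.15244385 251.4707219 ] 33.81506312238733 [5.09676142e-02 2.13153919e-01 1.61768893e+00 3.02786303e-04
 1.31125190e+00 1.03150204e+00]
```

View pics/w2.png

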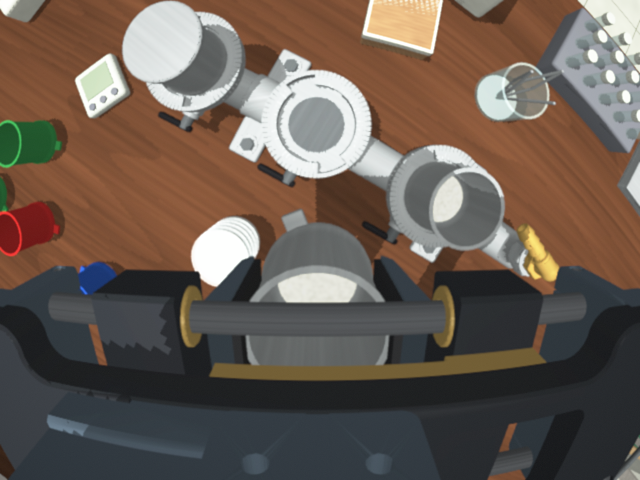

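The funnel is held with its lug visible at (293,218), and the free base is centred near (317,123). I'll overlay the predicted collar and slots on an enlarged crop, along with the held lug.

```bash
cat > ov.py <<'E'
from h import *
m=np.load("m2.npy",allow_pickle=True).item();im=cv2.imread("pics/w2.png")
c=np.array([596,87.]);yb=np.radians(4.2)
g=im[60:185,255:380];v=cv2.resize(g,(600,600),interpolation=3);k=4.8
pp=lambda x,y,z:(proj(m,[x,y,z],True)-[254.5,59.5])*k
def ring(r,z,col):
    cv2.polylines(v,[np.array([pp(c[0]+r*np.cos(a),c[1]+r*np.sin(a),z) for a in np.linspace(0,6.28,80)]).astype(int)],True,col,1)
ring(44,121.5,(0,0,255));ring(32,121.5,(0,255,0))
for s in(0,np.pi):
  for d in(-18,18):
    a=yb+.873+s+np.radians(d)
    cv2.line(v,*[tuple(int(t) for t in pp(c[0]+r*np.cos(a),c[1]+r*np.sin(a),121.5)) for r in(28,42)],(255,0,0),1)
lug=im[205:240,270:320]
w=cv2.resize(lug,(400,280),interpolation=3)
o=np.zeros((600,800,3),np.uint8);o[:,:600]=v;o[:140,600:]=cv2.resize(w,(200,140));cv2.imwrite("pics/w2c.png",o)
E
python3 ov.py
```

```text
(no output)
```

View pics/w2c.png

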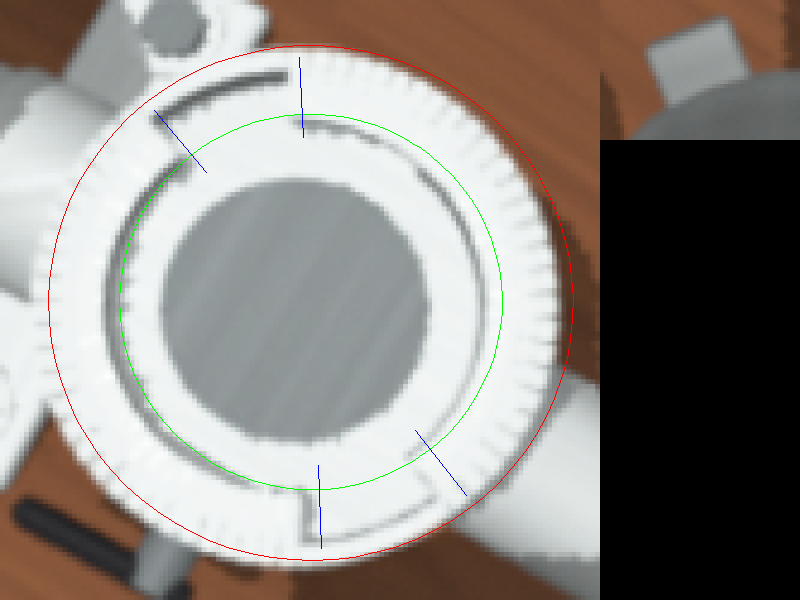

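```bash
python3 - <<'E'
from h import *
m=np.load("m2.npy",allow_pickle=True).item()
P=lambda x,y:(254.5+x/4.8,59.5+y/4.8)
pt=lambda x,y,z:atz(m,P(x,y),z,True)[:2]
c=pt(296.5,308.5,121.5);print("c",c, "disk c at seat",pt(295,309,109))
def sh(n,a,z):
    d=a-c;print(n,np.degrees(np.arctan2(d[1],d[0])).round(1),np.hypot(*d).round(1))
for n,p,z in[("UL",(155,119),121.5),("UR",(289,72),121.5),("LL",(303,547),121.5),("LR",(436,497),121.5),("ULin",(188,160),121.5),("URin",(300,122),121.5),("LLin",(303,492),121.5),("LRin",(410,457),121.5)]: sh(n,pt(*p,z),z)
s=telemetry.sense();t=s["ee_pos"];uz=t[2]-27.5
# held lug end corners in px: inset 200x140 of 50x35 px => 4x
f=lambda x,y:atz(m,(269.5+(x-600)/4,204.5+y/4),uz+5,True)[:2]
a,b=f(648,45),f(725,15);mid=(a+b)/2;d=mid-t[:2];print("lug",np.degrees(np.arctan2(d[1],d[0])),np.hypot(*d),t,np.hypot(*(a-b)))
d=b-a;print("lug from edge",np.degrees(np.arctan2(d[1],d[0]))+90)
E
```

```text
c [593.52138791  88.27149286] disk c at seat [593.96355085  88.92586634]
UL 69.5 40.4
UR 35.5 40.7
LL -144.8 40.4
LR -109.9 39.5
ULin 69.0 31.3
URin 32.6 32.0
LLin -144.3 31.1
LRin -109.1 31.4
lug 55.42839868327035 37.97181563360073 [520.33588491  38.21579388 251.55608148] 11.03832946258941
lug from edge 54.957644377397365
```

```bash
python3 -m handwheel '[{"grip":0.5,"linear":[0.03,0.02,0],"roll":-0.01},{"grip":0.5,"linear":[0.07,0.05,0],"roll":-0.03},{"grip":0.5,"linear":[0.097,0.0685,0],"roll":-0.03},{"grip":0.5,"linear":[0.097,0.0685,-0.03],"roll":-0.03},{"grip":0.5,"linear":[0.097,0.0685,-0.07],"roll":-0.03},{"grip":0.5,"linear":[0.097,0.0685,-0.1],"roll":-0.03},{"grip":0.5,"linear":[0.097,0.0685,-0.12],"roll":-0.03},{"grip":0.5,"linear":[0.097,0.0685,-0.122],"roll":-0.03},{"grip":0.5,"linear":[0.097,0.0685,-0.122],"roll":-0.03},{"grip":0.5,"linear":[0.097,0.0685,-0.122],"roll":-0.03}]' 40
python3 - <<'E'
from h import *
E=[]
for i in range(4):
    m=viewer.camera_model("wrist");im=viewer.capture("wrist")[:,:,::-1].copy();s=telemetry.sense();E.append(s["ee_pos"])
print(np.mean(E,0),np.std(E,0),np.degrees(yaw()[0]))
np.save("m3.npy",m,allow_pickle=True);cv2.imwrite("pics/w3.png",im)
p=[proj(m,[593.7,88.5,z],True) for z in(109,121.5)];print(p)
S=viewer.capture("scene")[:,:,::-1];T=viewer.capture("top")[:,:,::-1]
cv2.imwrite("pics/s3.png",S);cv2.imwrite("pics/t3.png",T)
a=cv2.resize(im[120:320,220:420],(400,400),interpolation=3);b=cv2.resize(S[190:270,320:400],(400,400),interpolation=3)
cv2.imwrite("pics/c3.png",np.hstack([a,b]))
E
```

```text
time_s: 5.37
ee_pos: [594.4, 89.2, 161.3]
tool_rot: [0.964, 0.268, 0.001, 0.0]
wrist_force: [-0.0, -0.2, -2.7]
width: 0.603
grasp_force: 40.0
[594.6402682   88.83332999 161.65487248] [0.10845381 0.14982752 0.14275719] 31.003419783900625
[array([317.10793111, 260.79575   ]), array([317.12717195, 266.96012534])]
```

View pics/c3.png

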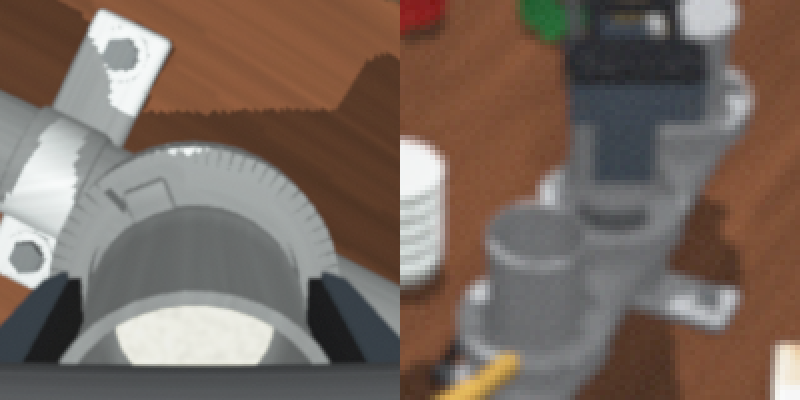

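The lug sits inside the slot outline and the cup is centred on the collar, so I'll lower it gently.

```bash
python3 -m handwheel '[{"grip":0.5,"linear":[0,0,-0.006],"roll":0},{"grip":0.5,"linear":[0,0,-0.011],"roll":0},{"grip":0.5,"linear":[0,0,-0.015],"roll":0},{"grip":0.5,"linear":[0,0,-0.018],"roll":0},{"grip":0.5,"linear":[0,0,-0.02],"roll":0},{"grip":0.5,"linear":[0,0,-0.02],"roll":0}]' 40
python3 -m handwheel '[{"grip":0.5,"linear":[0,0,-0.003],"roll":0},{"grip":0.5,"linear":[0,0,-0.006],"roll":0},{"grip":0.5,"linear":[0,0,-0.009],"roll":0},{"grip":0.5,"linear":[0,0,-0.009],"roll":0}]' 40
```

```text
time_s: 6.17
ee_pos: [593.5, 88.4, 144.4]
tool_rot: [0.964, 0.267, -0.001, -0.0]
wrist_force: [0.1, 1.2, -2.4]
width: 0.597
grasp_force: 40.0
time_s: 6.5
ee_pos: [593.4, 88.4, 137.6]
tool_rot: [0.964, 0.267, -0.001, -0.0]
wrist_force: [-0.5, 0.0, -2.7]
width: 0.598
grasp_force: 40.0
```

```bash
python3 -m handwheel '[{"grip":0.5,"linear":[0,0,-0.001],"roll":0},{"grip":0.5,"linear":[0,0,-0.002],"roll":0},{"grip":0.5,"linear":[0,0,-0.002],"roll":0}]' 40
python3 -m handwheel '[{"grip":0.5,"linear":[0,0,-0.001],"roll":0},{"grip":0.5,"linear":[0,0,-0.0015],"roll":0},{"grip":0.5,"linear":[0,0,-0.0015],"roll":0}]' 40
```

```text
time_s: 6.75
ee_pos: [593.9, 88.5, 137.1]
tool_rot: [0.964, 0.267, 0.0, 0.0]
wrist_force: [-0.9, -0.1, -0.9]
width: 0.595
grasp_force: 40.0
time_s: 7.0
ee_pos: [593.8, 88.5, 137.0]
tool_rot: [0.964, 0.267, 0.0, 0.0]
wrist_force: [-3.2, -0.1, 4.2]
width: 0.599
grasp_force: 40.0
```

Contact at the expected seat height. Twisting clockwise.

```bash
python3 -m handwheel '[{"grip":0.5,"linear":[0,0,0],"roll":-0.05},{"grip":0.5,"linear":[0,0,0],"roll":-0.1},{"grip":0.5,"linear":[0,0,0],"roll":-0.15},{"grip":0.5,"linear":[0,0,0],"roll":-0.2},{"grip":0.5,"linear":[0,0,0],"roll":-0.25},{"grip":0.5,"linear":[0,0,0],"roll":-0.25}]' 40
python3 -c "
from h import *
s=telemetry.sense();print(s['torque'],s['wrist_force'],np.degrees(yaw()[0]))"
python3 -m handwheel '[{"grip":0.5,"linear":[0,0,0],"roll":-0.05},{"grip":0.5,"linear":[0,0,0],"roll":-0.1},{"grip":0.5,"linear":[0,0,0],"roll":-0.15},{"grip":0.5,"linear":[0,0,0],"roll":-0.2},{"grip":0.5,"linear":[0,0,0],"roll":-0.24},{"grip":0.5,"linear":[0,0,0],"roll":-0.24}]' 40
python3 -c "
from h import *
s=telemetry.sense();print(s['torque'],s['wrist_force'],np.degrees(yaw()[0]))"
```

```text
time_s: 7.5
ee_pos: [594.9, 88.4, 137.0]
tool_rot: [0.997, 0.073, 0.002, 0.0]
wrist_force: [-0.0, -1.3, 4.6]
width: 0.597
grasp_force: 40.0
[-0.20797978  0.10491593  0.00708766] [-0.03511935 -1.34858456  4.59639583] 8.419010110151742
time_s: 8.0
ee_pos: [594.9, 88.0, 137.0]
tool_rot: [0.993, -0.114, 0.002, 0.0]
wrist_force: [-0.2, -2.2, 5.6]
width: 0.594
grasp_force: 40.0
[-0.36042307  0.20153686 -0.00094996] [-0.1786378  -2.17421539  5.58740372] -13.094694473013742
```

```bash
T='from h import *
s=telemetry.sense();print(s["torque"][2],np.degrees(yaw()[0]))'
python3 -m handwheel '[{"grip":0.5,"linear":[0,0,0],"roll":-0.02},{"grip":0.5,"linear":[0,0,0],"roll":-0.04},{"grip":0.5,"linear":[0,0,0],"roll":-0.04}]' 40 | grep force; python3 -c "$T"
python3 -m handwheel '[{"grip":0.5,"linear":[0,0,0],"roll":-0.015},{"grip":0.5,"linear":[0,0,0],"roll":-0.03},{"grip":0.5,"linear":[0,0,0],"roll":-0.03}]' 40| grep force; python3 -c "$T"
python3 -m handwheel '[{"grip":0.5,"linear":[0,0,0],"roll":-0.015},{"grip":0.5,"linear":[0,0,0],"roll":-0.03},{"grip":0.5,"linear":[0,0,0],"roll":-0.03}]' 40| grep force; python3 -c "$T"
```

```text
wrist_force: [0.2, -1.9, 5.3]
grasp_force: 40.0
0.00046803870883018774 -16.6207726939662
wrist_force: [-0.2, -2.7, 5.7]
grasp_force: 40.0
1.0983272894155696 -19.074046841571082
wrist_force: [-1.0, -2.9, 5.6]
grasp_force: 40.0
1.3313027212798496 -21.731409728577137
```

Torque rose from 0 to 1.1 and then 1.3 N m, so it is at the stop. Releasing and rising.

```bash
python3 -m handwheel '[{"grip":0.82,"linear":[0,0,0],"roll":0},{"grip":0.82,"linear":[0,0,0],"roll":0},{"grip":0.82,"linear":[0,0,0],"roll":0},{"grip":0.82,"linear":[0,0,0],"roll":0},{"grip":0.82,"linear":[0,0,0.02],"roll":0},{"grip":0.82,"linear":[0,0,0.05],"roll":0},{"grip":0.82,"linear":[0,0,0.09],"roll":0},{"grip":0.82,"linear":[0,0,0.13],"roll":0},{"grip":0.82,"linear":[0,0,0.17],"roll":0},{"grip":0.82,"linear":[0,0,0.2],"roll":0},{"grip":0.82,"linear":[0,0,0.2],"roll":0},{"grip":0.82,"linear":[0,0,0.2],"roll":0}]' 40
python3 - <<'E'
from h import *
m=viewer.camera_model("wrist");im=viewer.capture("wrist")[:,:,::-1].copy()
print(telemetry.sense()["q"],telemetry.sense()["ee_pos"])
np.save("m4.npy",m,allow_pickle=True);cv2.imwrite("pics/w4.png",im)
E
```

```text
time_s: 9.75
ee_pos: [594.3, 88.5, 286.7]
tool_rot: [0.981, -0.192, 0.001, -0.0]
wrist_force: [0.4, 0.3, -0.3]
width: 0.823
grasp_force: 0.0
[1.28733346e-01 3.27142907e-01 1.37595633e+00 5.37735954e-05
 1.43916755e+00 2.08525879e+00] [593.53016911  88.44601736 285.06227514]
```

View pics/w4.png

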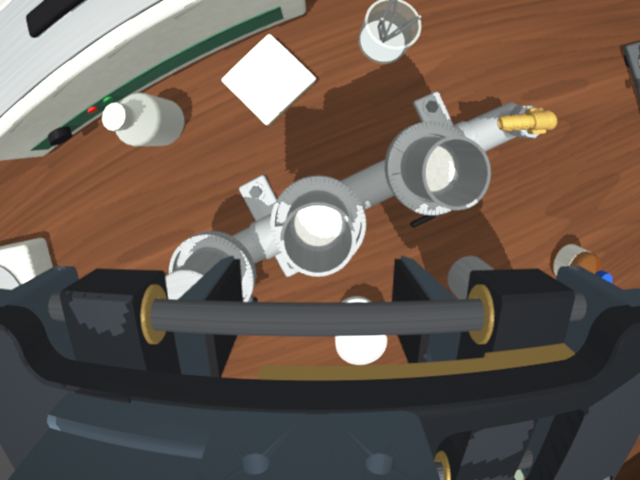

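The new funnel sits upright in the middle base with nothing disturbed, and the brass elbow is around (500–555,121). Moving over it.

```bash
python3 -m handwheel '[{"grip":0.82,"linear":[0.004,-0.05,0.006],"roll":0.07},{"grip":0.82,"linear":[0.01,-0.1,0.006],"roll":0.15},{"grip":0.82,"linear":[0.015,-0.15,0.006],"roll":0.23},{"grip":0.82,"linear":[0.02,-0.2,0.006],"roll":0.31},{"grip":0.82,"linear":[0.025,-0.25,0.006],"roll":0.39},{"grip":0.82,"linear":[0.028,-0.3,0.006],"roll":0.47},{"grip":0.82,"linear":[0.028,-0.323,0.006],"roll":0.55},{"grip":0.82,"linear":[0.028,-0.323,0.006],"roll":0.63},{"grip":0.82,"linear":[0.028,-0.323,0.006],"roll":0.71},{"grip":0.82,"linear":[0.028,-0.323,0.006],"roll":0.79},{"grip":0.82,"linear":[0.028,-0.323,0.006],"roll":0.87},{"grip":0.82,"linear":[0.028,-0.323,0.006],"roll":0.95}]' 40
python3 -m handwheel '[{"grip":0.82,"linear":[0,0,0],"roll":0.03},{"grip":0.82,"linear":[0,0,0],"roll":0.03},{"grip":0.82,"linear":[0,0,0],"roll":0.03}]' 
python3 - <<'E'
from h import *
m=viewer.camera_model("wrist");im=viewer.capture("wrist")[:,:,::-1].copy()
print(telemetry.sense()["q"],telemetry.sense()["ee_pos"],np.degrees(yaw()[0]))
np.save("m5.npy",m,allow_pickle=True);cv2.imwrite("pics/w5.png",im)
def brass(im):
    h=cv2.cvtColor(im,cv2.COLOR_BGR2HSV);return cv2.inRange(h,(16,110,110),(30,255,255))
for n,f in(("w5",1),("w4",1),("w2",1),("top0",0)):
    i=cv2.imread(f"pics/{n}.png");k=cv2.connectedComponentsWithStats(brass(i))
    print(n,[ (s[:5].tolist(),c.round(1).tolist()) for s,c in zip(k[2][1:],k[3][1:]) if s[4]>25])
    print("   predicted",proj(viewer.camera_model("top") if n=="top0" else np.load("m"+n[1]+".npy",allow_pickle=True).item(),[615,-154,138],f))
E
```

```text
time_s: 10.8
ee_pos: [614.0, -153.8, 287.5]
tool_rot: [0.854, 0.52, -0.002, -0.002]
wrist_force: [-0.9, -0.3, 0.7]
width: 0.817
grasp_force: 0.0
time_s: 11.05
ee_pos: [614.2, -153.6, 288.3]
tool_rot: [0.844, 0.537, -0.001, -0.001]
wrist_force: [-0.1, 0.4, -0.0]
width: 0.82
grasp_force: 0.0
[-2.63276582e-01  3.83306595e-01  1.28291721e+00 -4.49811199e-06
  1.47782040e+00  1.73940631e-01] [ 614.37923939 -153.68667775  288.6756659 ] 64.94935283841002
w5 [([294, 165, 35, 73, 1350], [309.5, 204.9]), ([473, 286, 21, 57, 372], [486.2, 307.9]), ([140, 288, 14, 55, 288], [145.1, 316.5]), ([447, 464, 3, 16, 37], [447.8, 472.9])]
   predicted [318.53744887 226.69062036]
w4 [([498, 108, 60, 26, 1077], [529.8, 121.1]), ([140, 285, 25, 59, 679], [149.6, 314.3]), ([477, 286, 17, 58, 440], [487.4, 315.4]), ([258, 344, 316, 36, 4358], [417.4, 366.2]), ([441, 457, 10, 23, 123], [446.2, 468.4])]
   predicted [542.39315021 116.67270732]
w2 [([407, 15, 11, 8, 27], [413.6, 17.5]), ([407, 25, 27, 15, 93], [421.9, 29.3]), ([414, 38, 12, 9, 49], [418.9, 41.8]), ([517, 224, 43, 58, 1287], [537.1, 255.6]), ([180, 287, 21, 60, 619], [187.9, 316.6]), ([441, 287, 14, 60, 355], [449.0, 317.7]), ([211, 348, 334, 32, 4334], [383.8, 367.8])]
   predicted [546.2322217  265.98952715]
top0 [([359, 189, 26, 14, 193], [372.5, 194.6]), ([481, 205, 16, 7, 80], [488.4, 208.1])]
   predicted [380.27799579 196.75189288]
```

```bash
python3 - <<'E'
import cv2,numpy as np
a=cv2.resize(cv2.imread("pics/w5.png")[155:255,270:370],(400,400),interpolation=3)
b=cv2.resize(cv2.imread("pics/w4.png")[85:165,490:570],(400,400),interpolation=3)
c=cv2.resize(cv2.imread("pics/w2.png")[215:295,500:580],(200,200),interpolation=3)
d=cv2.resize(cv2.imread("pics/top0.png")[180:220,350:390],(200,200),interpolation=3)
e=cv2.resize(cv2.imread("pics/top0.png")[190:230,465:505],(200,200),interpolation=3)
cv2.imwrite("pics/c5.png",np.vstack([np.hstack([a,b]),np.hstack([c,d,e,np.zeros((200,200,3),np.uint8)])]))
E
```

View pics/c5.png

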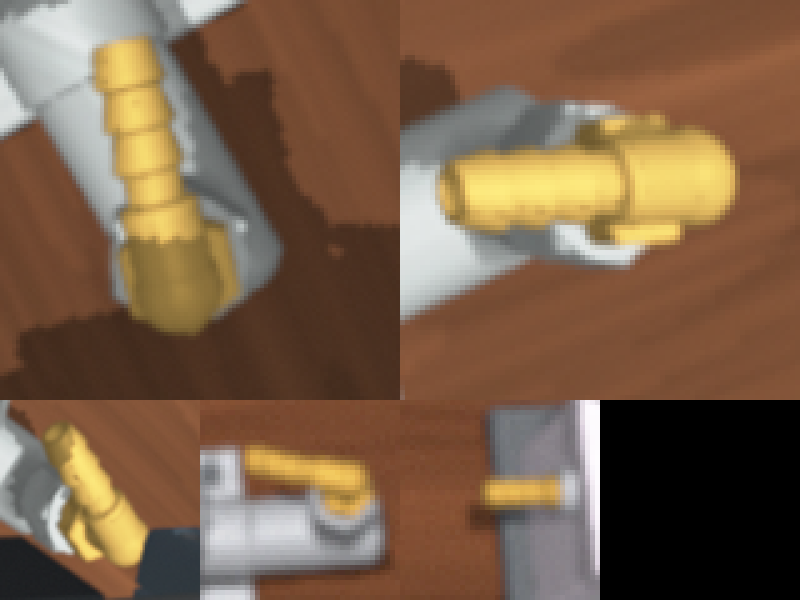

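w5 shows the bend ball at about (314,226.5) and the tip at (300,165). w4 shows the bend at about (547.5,120) and the tip at (500,123). The pump inlet end is at top px (481.5,208).

```bash
python3 - <<'E'
from h import *
L=lambda i:np.load(f"m{i}.npy",allow_pickle=True).item()
T=viewer.camera_model("top");S=viewer.camera_model("scene")
b,r=tri([ray(L(5),(314,226.5),1),ray(L(4),(547.5,119.9),1),ray(T,(381.1,194.5))]);print("bend",b,r)
t,r=tri([ray(L(5),(300,165.3),1),ray(L(4),(500.1,123.1),1),ray(L(2),(522.3,228.5),1),ray(T,(358.5,191.5))]);print("tip",t,r)
d=t-b;print(np.hypot(*d[:2]),np.degrees(np.arctan2(d[1],d[0])))
i=tri([ray(T,(481.5,207.9)),ray(S,(264.5,350.5))]);print("inlet",i)
for z in(100,110,120):print(atz(T,(481.5,207.9),z))
for z in(132,136,140):
    bb=atz(L(5),(314,226.5),z,1);tt=atz(L(5),(300,165.3),z,1);print(z,bb[:2],tt[:2],np.hypot(*(tt-bb)))
c=np.array([593.7,88.5]);a=np.radians(2.5);print("from base",c+240*np.array([np.sin(a),-np.cos(a)]))
E
```

```text
bend [ 613.85220674 -151.19583493  152.50597751] [np.float64(2.009796549634252), np.float64(2.370633907456775), np.float64(4.309325059906619)]
tip [624.28981728 -97.34111001 152.24968523] [np.float64(0.5499412466895484), np.float64(0.3884089356996704), np.float64(0.9070056651149806), np.float64(0.8766359107710257)]
54.85686018998608 79.03146301111393
inlet (array([ 591.16821068, -423.25511279,  106.12489273]), [np.float64(1.507846201914967), np.float64(1.5078462019147312)])
[ 593.99265493 -424.02410183  100.        ]
[ 591.22099223 -421.13240715  110.        ]
[ 588.44932952 -418.24071247  120.        ]Traceback (most recent call last):
  File "<stdin>", line 10, in <module>
TypeError: return arrays must be of ArrayType
```

```bash
python3 - <<'E'
from h import *
m=np.load("m5.npy",allow_pickle=True).item()
for z in(150,152.3):
    bb=atz(m,(314,226.5),z,1);tt=atz(m,(300,165.3),z,1);d=tt-bb;print(z,bb[:2],tt[:2],np.hypot(*d[:2]),np.degrees(np.arctan2(d[1],d[0])))
E
```

```text
150 [ 612.66021846 -149.87471004] [624.3378356  -97.90316118] 53.267331760225105 77.33638721444333
152.3 [ 612.89438244 -149.4407974 ] [624.48525127 -97.85532423] 52.87163022892457 77.33638721444345
```

Bend is about (612.8,-150.3,152.3), with the arm at 77.5°. It must turn about 172° clockwise. The ball at the bend is wider than the arm, so I'll grip the arm 33 mm out and swing in an arc, with one regrasp.

```bash
python3 -m handwheel '[{"grip":0.6,"linear":[0.0075,0.0475,0],"roll":0.07},{"grip":0.6,"linear":[0.0075,0.0475,-0.03],"roll":0.139},{"grip":0.6,"linear":[0.0075,0.0475,-0.07],"roll":0.139},{"grip":0.6,"linear":[0.0075,0.0475,-0.11],"roll":0.139},{"grip":0.6,"linear":[0.0075,0.0475,-0.15],"roll":0.139},{"grip":0.6,"linear":[0.0075,0.0475,-0.18],"roll":0.139},{"grip":0.6,"linear":[0.0075,0.0475,-0.19],"roll":0.139},{"grip":0.6,"linear":[0.0075,0.0475,-0.1955],"roll":0.139},{"grip":0.6,"linear":[0.0075,0.0475,-0.1955],"roll":0.139},{"grip":0.6,"linear":[0.0075,0.0475,-0.1955],"roll":0.139}]' 5
python3 -m handwheel '[{"grip":0.3,"linear":[0,0,0],"roll":0},{"grip":0.1,"linear":[0,0,0],"roll":0},{"grip":0.1,"linear":[0,0,0],"roll":0},{"grip":0.1,"linear":[0,0,0],"roll":0},{"grip":0.1,"linear":[0,0,0],"roll":0},{"grip":0.1,"linear":[0,0,0],"roll":0}]' 5
python3 -c "
from h import *
s=telemetry.sense();print(s['torque'],np.degrees(yaw()[0]),s['q'])"
```

```text
time_s: 11.93
ee_pos: [621.4, -118.4, 144.9]
tool_rot: [0.78, 0.626, 0.001, 0.001]
wrist_force: [-0.2, 0.5, -0.6]
width: 0.598
grasp_force: 0.0
time_s: 12.43
ee_pos: [620.4, -118.2, 143.6]
tool_rot: [0.78, 0.626, 0.0, 0.0]
wrist_force: [-0.7, 0.5, 0.4]
width: 0.193
grasp_force: 0.0
[-0.04367245 -0.09358617  0.0262818 ] 77.53168097885748 [-2.06438508e-01  4.55870117e-01  1.53306006e+00 -9.84348945e-06
  1.15232859e+00  1.11787090e-02]
```

```bash
python3 -m handwheel '[{"grip":0.05,"linear":[0,0,0],"roll":0},{"grip":0.05,"linear":[0,0,0],"roll":0},{"grip":0.05,"linear":[0,0,0],"roll":0},{"grip":0.05,"linear":[0,0,0],"roll":0}]' 40
python3 - <<'E'
import numpy as np
c=33
def rows(a0,a1,n):
    for k in range(1,n+1):
        a=a0+(a1-a0)*k/n;A,B=np.radians(a),np.radians(a0)
        print(f"{a:.1f} [{c*(np.cos(A)-np.cos(B))/750:.4f},{c*(np.sin(A)-np.sin(B))/750:.4f},{-2.3*(a0-a)/360/750:.4f}] roll {(a-a0)/90:.3f}")
rows(77.5,14.5,10);print();rows(14.5,-48.5,10)
E
```

```text
time_s: 12.77
ee_pos: [619.8, -118.0, 143.5]
tool_rot: [0.78, 0.626, -0.0, -0.001]
wrist_force: [-3.3, 0.1, 2.9]
width: 0.152
grasp_force: 40.0
71.2 [0.0047,-0.0013,-0.0001] roll -0.070
64.9 [0.0091,-0.0031,-0.0001] roll -0.140
58.6 [0.0134,-0.0054,-0.0002] roll -0.210
52.3 [0.0174,-0.0081,-0.0002] roll -0.280
46.0 [0.0210,-0.0113,-0.0003] roll -0.350
39.7 [0.0243,-0.0149,-0.0003] roll -0.420
33.4 [0.0272,-0.0187,-0.0004] roll -0.490
27.1 [0.0296,-0.0229,-0.0004] roll -0.560
20.8 [0.0316,-0.0273,-0.0005] roll -0.630
14.5 [0.0331,-0.0319,-0.0005] roll -0.700

8.2 [0.0010,-0.0047,-0.0001] roll -0.070
1.9 [0.0014,-0.0096,-0.0001] roll -0.140
-4.4 [0.0013,-0.0144,-0.0002] roll -0.210
-10.7 [0.0006,-0.0192,-0.0002] roll -0.280
-17.0 [-0.0005,-0.0239,-0.0003] roll -0.350
-23.3 [-0.0022,-0.0284,-0.0003] roll -0.420
-29.6 [-0.0043,-0.0328,-0.0004] roll -0.490
-35.9 [-0.0070,-0.0368,-0.0004] roll -0.560
-42.2 [-0.0100,-0.0406,-0.0005] roll -0.630
-48.5 [-0.0134,-0.0440,-0.0005] roll -0.700
```

```bash
python3 -m handwheel '[{"grip":0.05,"linear":[0.0047,-0.0013,0],"roll":-0.07},{"grip":0.05,"linear":[0.0091,-0.0031,0],"roll":-0.14},{"grip":0.05,"linear":[0.0134,-0.0054,0],"roll":-0.21},{"grip":0.05,"linear":[0.0174,-0.0081,-0.0002],"roll":-0.28},{"grip":0.05,"linear":[0.021,-0.0113,-0.0003],"roll":-0.35},{"grip":0.05,"linear":[0.0243,-0.0149,-0.0003],"roll":-0.42},{"grip":0.05,"linear":[0.0272,-0.0187,-0.0004],"roll":-0.49},{"grip":0.05,"linear":[0.0296,-0.0229,-0.0004],"roll":-0.56},{"grip":0.05,"linear":[0.0316,-0.0273,-0.0005],"roll":-0.63},{"grip":0.05,"linear":[0.0331,-0.0319,-0.0005],"roll":-0.7},{"grip":0.05,"linear":[0.0331,-0.0319,-0.0005],"roll":-0.7}]' 40
python3 -c "
from h import *
s=telemetry.sense();print(s['torque'],np.degrees(yaw()[0]),s['q'])"
```

```text
time_s: 13.68
ee_pos: [645.2, -142.7, 143.1]
tool_rot: [0.992, 0.125, -0.0, 0.0]
wrist_force: [-2.9, -0.5, 2.6]
width: 0.156
grasp_force: 40.0
[ 0.00949552  0.50564326 -0.17315353] 14.40905889494633 [-2.34758830e-01  5.00664060e-01  1.45700036e+00 -6.50235416e-04
  1.18405432e+00  1.08479717e+00]
```

```bash
python3 -m handwheel '[{"grip":0.05,"linear":[0.001,-0.0047,0],"roll":-0.07},{"grip":0.05,"linear":[0.0014,-0.0096,0],"roll":-0.14},{"grip":0.05,"linear":[0.0013,-0.0144,0],"roll":-0.21},{"grip":0.05,"linear":[0.0006,-0.0192,-0.0002],"roll":-0.28},{"grip":0.05,"linear":[-0.0005,-0.0239,-0.0003],"roll":-0.35},{"grip":0.05,"linear":[-0.0022,-0.0284,-0.0003],"roll":-0.42},{"grip":0.05,"linear":[-0.0043,-0.0328,-0.0004],"roll":-0.49},{"grip":0.05,"linear":[-0.007,-0.0368,-0.0004],"roll":-0.56},{"grip":0.05,"linear":[-0.01,-0.0406,-0.0005],"roll":-0.63},{"grip":0.05,"linear":[-0.0134,-0.044,-0.0005],"roll":-0.7},{"grip":0.05,"linear":[-0.0134,-0.044,-0.0005],"roll":-0.7},{"grip":0.05,"linear":[-0.0134,-0.044,-0.0005],"roll":-0.7}]' 40
python3 -c "
from h import *
s=telemetry.sense();print(s['torque'],np.degrees(yaw()[0]),s['q'])"
```

```text
time_s: 14.68
ee_pos: [634.9, -176.0, 142.8]
tool_rot: [0.913, -0.408, 0.0, 0.001]
wrist_force: [-3.5, -3.6, 2.3]
width: 0.156
grasp_force: 40.0
[-0.55080102  0.5229597   0.0422962 ] -48.21385642492457 [-2.86959260e-01  4.97872098e-01  1.46282193e+00 -2.07044616e-03
  1.18076391e+00  2.12611557e+00]
```

```bash
python3 -m handwheel '[{"grip":0.6,"linear":[0,0,0],"roll":0},{"grip":0.6,"linear":[0,0,0],"roll":0},{"grip":0.6,"linear":[0,0,0],"roll":0},{"grip":0.6,"linear":[0,0,0.03],"roll":0},{"grip":0.6,"linear":[0,0,0.08],"roll":0},{"grip":0.6,"linear":[-0.01,0.01,0.13],"roll":0},{"grip":0.6,"linear":[-0.03,0.033,0.18],"roll":0},{"grip":0.6,"linear":[-0.03,0.033,0.2],"roll":0},{"grip":0.6,"linear":[-0.03,0.033,0.2],"roll":0},{"grip":0.6,"linear":[-0.03,0.033,0.2],"roll":0}]' 40
cat > br.py <<'E'
from h import *
import sys
def meas(n,mm,z=151.3):
    im=cv2.imread(n);h=cv2.cvtColor(im,cv2.COLOR_BGR2HSV);k=cv2.inRange(h,(14,90,60),(32,255,255))
    N,lab,st,ce=cv2.connectedComponentsWithStats(k)
    p=proj(mm,[612.8,-150.3,z],1);i=min((i for i in range(1,N) if st[i,4]>300),key=lambda i:np.hypot(*(ce[i]-p)))
    yx=np.argwhere(lab==i);W=np.array([atz(mm,(x,y),z,1)[:2] for y,x in yx])
    r=W-[612.8,-150.3];rr=np.hypot(*r.T)
    s=rr>25;m_=r[s].mean(0);a=np.arctan2(m_[1],m_[0]);u=r@[np.cos(a),np.sin(a)];v=r@[-np.sin(a),np.cos(a)]
    q=(u>20)&(u<50);mids=[(U,(v[(u>U)&(u<U+5)].max()+v[(u>U)&(u<U+5)].min())/2) for U in range(20,50,5)]
    f=np.polyfit(*np.array(mids).T,1)
    print(n,"angle from centre",np.degrees(a).round(2),"slope angle",np.degrees(a+np.arctan(f[0])).round(2),"offset",f[1].round(2),"u",u.min().round(1),u.max().round(1),"npx",len(yx))
if __name__=="__main__":
    meas("pics/w5.png",np.load("m5.npy",allow_pickle=True).item(),152.3)
    m=viewer.camera_model("wrist");im=viewer.capture("wrist")[:,:,::-1].copy()
    print(telemetry.sense()["ee_pos"],np.degrees(yaw()[0]))
    n=sys.argv[1];np.save(f"m{n}.npy",m,allow_pickle=True);cv2.imwrite(f"pics/w{n}.png",im)
    meas(f"pics/w{n}.png",m)
E
python3 br.py 6
```

```text
time_s: 15.52
ee_pos: [613.3, -149.9, 293.7]
tool_rot: [0.912, -0.41, 0.001, -0.0]
wrist_force: [-1.1, -0.1, -0.1]
width: 0.597
grasp_force: 0.0
pics/w5.png angle from centre 77.64 slope angle 77.59 offset 0.09 u -10.5 54.0 npx 1431
[ 612.65159173 -149.96148006  291.82042723] -48.412094335226115
pics/w6.png angle from centre -48.19 slope angle -48.05 offset -0.02 u -9.9 55.0 npx 1450
```

```bash
python3 - <<'E'
from h import *
m=np.load("m6.npy",allow_pickle=True).item();im=cv2.imread("pics/w6.png")
print(proj(m,[591,-423,106],1),proj(m,[591,-440,106],1))
k=cv2.inRange(cv2.cvtColor(im,cv2.COLOR_BGR2HSV),(14,90,60),(32,255,255));N,lab,st,ce=cv2.connectedComponentsWithStats(k)
for i in range(1,N):
    if st[i,4]>40:
        yx=np.argwhere(lab==i);c,s,a=cv2.minAreaRect(yx[:,::-1].astype(np.float32));print(st[i],ce[i].round(1),cv2.boxPoints((c,s,a)).round(1).tolist())
T=viewer.camera_model("top");t=cv2.imread("pics/top0.png")
k=cv2.inRange(cv2.cvtColor(t,cv2.COLOR_BGR2HSV),(14,90,60),(32,255,255));N,lab,st,ce=cv2.connectedComponentsWithStats(k)
print([(st[i].tolist(),ce[i].round(1).tolist()) for i in range(1,N) if st[i,0]>460 and st[i,4]>20])
E
```

```text
[506.08330374  44.55669691] [514.33404989  35.36128508]
[506  21  27  30 427] [518.8  35.5] [[501.79998779296875, 42.79999923706055], [523.0, 18.5], [534.2999877929688, 28.399999618530273], [513.0, 52.70000076293945]]
[ 306  164   27   76 1450] [318.9 203.7] [[306.0, 164.0], [332.0, 164.0], [332.0, 239.0], [306.0, 239.0]]
[112 231  50  39 369] [141.5 245.1] [[112.0, 234.0], [125.30000305175781, 218.10000610351562], [168.60000610351562, 254.10000610351562], [155.3000030517578, 270.1000061035156]]
[108 248   9  16  52] [110.8 255.6] [[104.0, 250.0], [108.80000305175781, 247.60000610351562], [116.4000015258789, 262.79998779296875], [111.5999984741211, 265.20001220703125]]
[179 286  24  62 780] [188.1 316.1] [[177.1999969482422, 346.29998779296875], [180.39999389648438, 285.20001220703125], [202.6999969482422, 286.3999938964844], [199.5, 347.3999938964844]]
[432 286  24  62 779] [445.8 316.1] [[431.29998779296875, 286.3999938964844], [453.5, 285.20001220703125], [456.70001220703125, 346.29998779296875], [434.6000061035156, 347.5]]
[ 210  347  337   34 5181] [383.4 367.8] [[209.39999389648438, 363.29998779296875], [545.2000122070312, 346.29998779296875], [546.4000244140625, 370.5], [210.60000610351562, 387.5]]
[  0 444  11  28 170] [  3.4 460. ] [[-0.0, 444.0], [10.0, 444.0], [10.0, 471.0], [0.0, 471.0]]
[([481, 205, 16, 7, 91], [488.2, 208.1]), ([632, 287, 8, 28, 152], [636.4, 298.1])]
```

```bash
python3 - <<'E'
from h import *
m=np.load("m6.npy",allow_pickle=True).item();T=viewer.camera_model("top");S=viewer.camera_model("scene")
b=np.array([612.8,-150.3])
for rs in([ray(m,(507.6,47.9),1),ray(T,(481,208))],[ray(m,(507.6,47.9),1),ray(T,(481,208)),ray(S,(264.5,350.5))]):
    x,r=tri(rs);d=x[:2]-b;print(x,r,np.degrees(np.arctan2(d[1],d[0])))
for z in(95,106,115):
    d=atz(m,(507.6,47.9),z,1)[:2]-b;print(z,d+b,np.degrees(np.arctan2(d[1],d[0])))
c=33
def rows(a0,a1,n):
    for k in range(1,n+1):
        a=a0+(a1-a0)*k/n;A,B=np.radians(a),np.radians(a0)
        print(f"{a:.1f} [{c*(np.cos(A)-np.cos(B))/750:.4f},{c*(np.sin(A)-np.sin(B))/750:.4f},{-2.3*(a0-a)/360/750:.4f}] roll {(a-a0)/90:.3f}")
rows(-48.1,-94.1,8)
E
```

```text
[ 589.34985297 -417.90683109  113.44932699] [np.float64(1.0383972158860455), np.float64(1.0383972158861523)] -95.00798546686451
[ 589.59032712 -422.06173718  105.32098291] [np.float64(2.314167667051552), np.float64(2.7783330434585864), np.float64(1.5353923000814567)] -94.88147152675882
95 [ 585.21731145 -428.22202702] -95.66782463946534
106 [ 587.40015975 -421.45744179] -95.35139076293413
115 [ 589.18612654 -415.92278115] -95.08024124660545
-53.9 [-0.0034,-0.0028,-0.0000] roll -0.064
-59.6 [-0.0071,-0.0052,-0.0001] roll -0.128
-65.3 [-0.0110,-0.0072,-0.0001] roll -0.192
-71.1 [-0.0151,-0.0089,-0.0002] roll -0.256
-76.8 [-0.0194,-0.0101,-0.0002] roll -0.319
-82.6 [-0.0237,-0.0109,-0.0003] roll -0.383
-88.3 [-0.0281,-0.0112,-0.0003] roll -0.447
-94.1 [-0.0325,-0.0111,-0.0004] roll -0.511
```

```bash
python3 -m handwheel '[{"grip":0.6,"linear":[0,0,0],"roll":0.07},{"grip":0.6,"linear":[0,0,0],"roll":0.15},{"grip":0.6,"linear":[0,0,0],"roll":0.23},{"grip":0.6,"linear":[0,0,0],"roll":0.31},{"grip":0.6,"linear":[0,0,0],"roll":0.39},{"grip":0.6,"linear":[0,0,0],"roll":0.47},{"grip":0.6,"linear":[0,0,0],"roll":0.55},{"grip":0.6,"linear":[0,0,0],"roll":0.63},{"grip":0.6,"linear":[0,0,0],"roll":0.71},{"grip":0.6,"linear":[0,0,0],"roll":0.79},{"grip":0.6,"linear":[0,0,0],"roll":0.87},{"grip":0.6,"linear":[0,0,0],"roll":0.94}]' 40
python3 -m handwheel '[{"grip":0.6,"linear":[0,0,0],"roll":0.07},{"grip":0.6,"linear":[0,0,0],"roll":0.15},{"grip":0.6,"linear":[0,0,0],"roll":0.23},{"grip":0.6,"linear":[0,0,0],"roll":0.31},{"grip":0.6,"linear":[0,0,0],"roll":0.39},{"grip":0.6,"linear":[0,0,0],"roll":0.47},{"grip":0.6,"linear":[0,0,0],"roll":0.55},{"grip":0.6,"linear":[0,0,0],"roll":0.63},{"grip":0.6,"linear":[0,0,0],"roll":0.71},{"grip":0.6,"linear":[0,0,0],"roll":0.79},{"grip":0.6,"linear":[0,0,0],"roll":0.87},{"grip":0.6,"linear":[0,0,0],"roll":0.94}]' 40
python3 -m handwheel '[{"grip":0.6,"linear":[0,0,0],"roll":0.06},{"grip":0.6,"linear":[0,0,0],"roll":0.12},{"grip":0.6,"linear":[0,0,0],"roll":0.12},{"grip":0.6,"linear":[0,0,0],"roll":0.12}]' 40
python3 -c "
from h import *
s=telemetry.sense();print(s['ee_pos'],np.degrees(yaw()[0]),s['q'])"
```

```text
time_s: 16.57
ee_pos: [612.3, -150.3, 289.6]
tool_rot: [0.95, 0.313, -0.002, -0.001]
wrist_force: [0.3, 0.2, 0.1]
width: 0.595
grasp_force: 0.0
time_s: 17.57
ee_pos: [612.3, -150.3, 289.6]
tool_rot: [0.492, 0.871, -0.0, -0.002]
wrist_force: [0.1, 0.7, -0.1]
width: 0.595
grasp_force: 0.0
time_s: 17.9
ee_pos: [612.4, -150.3, 290.5]
tool_rot: [0.412, 0.911, -0.0, -0.002]
wrist_force: [0.7, 0.0, -0.2]
width: 0.601
grasp_force: 0.0
[ 612.38410979 -150.3330587   290.49739181] 131.39958055375064 [-2.59094611e-01  3.78787615e-01  1.28543515e+00  2.41921463e-04
  1.48098800e+00 -9.81678578e-01]
```

Pump direction is -95°, and the elbow now sits at -48.1°. Regrasping for the last 47°.

```bash
python3 -m handwheel '[{"grip":0.6,"linear":[0.0299,-0.0327,0],"roll":0.005},{"grip":0.6,"linear":[0.0299,-0.0327,-0.04],"roll":0.005},{"grip":0.6,"linear":[0.0299,-0.0327,-0.09],"roll":0.005},{"grip":0.6,"linear":[0.0299,-0.0327,-0.14],"roll":0.005},{"grip":0.6,"linear":[0.0299,-0.0327,-0.17],"roll":0.005},{"grip":0.6,"linear":[0.0299,-0.0327,-0.19],"roll":0.005},{"grip":0.4,"linear":[0.0299,-0.0327,-0.2],"roll":0.005},{"grip":0.2,"linear":[0.0299,-0.0327,-0.2],"roll":0.005},{"grip":0.05,"linear":[0.0299,-0.0327,-0.2],"roll":0.005},{"grip":0.05,"linear":[0.0299,-0.0327,-0.2],"roll":0.005},{"grip":0.05,"linear":[0.0299,-0.0327,-0.2],"roll":0.005},{"grip":0.05,"linear":[0.0299,-0.0327,-0.2],"roll":0.005}]' 20
python3 -m handwheel '[{"grip":0.05,"linear":[0,0,0],"roll":0},{"grip":0.05,"linear":[0,0,0],"roll":0},{"grip":0.05,"linear":[0,0,0],"roll":0}]' 40
python3 -c "
from h import *
s=telemetry.sense();print(s['torque'],np.degrees(yaw()[0]))"
```

```text
time_s: 18.9
ee_pos: [635.8, -175.1, 144.1]
tool_rot: [0.407, 0.913, 0.0, 0.001]
wrist_force: [0.4, -0.3, -0.2]
width: 0.193
grasp_force: 0.6
time_s: 19.15
ee_pos: [635.2, -175.7, 144.0]
tool_rot: [0.407, 0.914, -0.001, 0.001]
wrist_force: [-1.8, -2.7, 6.7]
width: 0.157
grasp_force: 40.0
[-0.48872544  0.35372668  0.29012503] 132.01446636136728
```

```bash
python3 -m handwheel '[{"grip":0.05,"linear":[-0.0034,-0.0028,0],"roll":-0.064},{"grip":0.05,"linear":[-0.0071,-0.0052,-0.0001],"roll":-0.128},{"grip":0.05,"linear":[-0.011,-0.0072,-0.0001],"roll":-0.192},{"grip":0.05,"linear":[-0.0151,-0.0089,-0.0002],"roll":-0.256},{"grip":0.05,"linear":[-0.0194,-0.0101,-0.0002],"roll":-0.319},{"grip":0.05,"linear":[-0.0237,-0.0109,-0.0003],"roll":-0.383},{"grip":0.05,"linear":[-0.0281,-0.0112,-0.0003],"roll":-0.447},{"grip":0.05,"linear":[-0.0325,-0.0111,-0.0004],"roll":-0.511},{"grip":0.05,"linear":[-0.0325,-0.0111,-0.0004],"roll":-0.511},{"grip":0.05,"linear":[-0.0325,-0.0111,-0.0004],"roll":-0.511}]' 40
python3 -c "
from h import *
s=telemetry.sense();print(s['torque'],np.degrees(yaw()[0]))"
```

```text
time_s: 19.98
ee_pos: [610.2, -184.5, 143.7]
tool_rot: [0.732, 0.682, -0.001, 0.001]
wrist_force: [-4.5, -3.8, 6.9]
width: 0.154
grasp_force: 40.0
[-0.77046423  0.63152393  0.0553317 ] 85.97342648976574
```

```bash
python3 -m handwheel '[{"grip":0.05,"linear":[-0.0008,0,0],"roll":-0.012},{"grip":0.05,"linear":[-0.0008,0,0],"roll":-0.012},{"grip":0.6,"linear":[-0.0008,0,0],"roll":-0.012},{"grip":0.6,"linear":[-0.0008,0,0],"roll":-0.012},{"grip":0.6,"linear":[-0.0008,0,0],"roll":-0.012},{"grip":0.6,"linear":[-0.0008,0,0.03],"roll":-0.012},{"grip":0.6,"linear":[-0.0008,0,0.08],"roll":-0.012},{"grip":0.6,"linear":[-0.0008,0,0.13],"roll":-0.012},{"grip":0.6,"linear":[0,-0.05,0.18],"roll":-0.012},{"grip":0.6,"linear":[0,-0.1,0.2],"roll":-0.012},{"grip":0.6,"linear":[0,-0.12,0.2],"roll":-0.012},{"grip":0.6,"linear":[0,-0.12,0.2],"roll":-0.012}]' 40
python3 br.py 7
python3 - <<'E'
from h import *
m=np.load("m7.npy",allow_pickle=True).item();print(proj(m,[612.8,-150.3,151],1),proj(m,[608,-204,151],1),proj(m,[590,-420,110],1))
s=viewer.capture("scene")[:,:,::-1];cv2.imwrite("pics/s7.png",s)
E
```

```text
time_s: 20.98
ee_pos: [611.3, -277.6, 293.8]
tool_rot: [0.739, 0.674, 0.0, 0.002]
wrist_force: [-0.8, 0.8, -0.8]
width: 0.603
grasp_force: 0.0
pics/w5.png angle from centre 77.64 slope angle 77.59 offset 0.09 u -10.5 54.0 npx 1431
[ 610.90010283 -274.96320858  292.35162846] 84.74596142988737
pics/w7.png angle from centre -94.05 slope angle -93.78 offset -0.15 u -9.5 54.9 npx 1469
[303.3896435  79.9340562] [303.80508173 142.97526085] [309.13868438 348.16233728]
```

Elbow measures -94.0° against the pump direction of -95°, about 1° off and slightly short rather than past. The funnel is locked and released, and the arm is clear. Handing in.

```bash
python3 -c "
from station import sign_off
print(sign_off())"
```

```text
the job is handed in; nothing more can be done
None
```

I locked the funnel onto the free base, twisted it clockwise to its stop and let go. I then screwed the elbow in by about 172° so its barb points at the pump inlet to within about 1°. I didn't back it off, and handed the job in at about 21 s; I took no last look at the bystanders or the funnel after the elbow work.

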